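# Chock the tube on the sloping stock board and draw its stop

## Robot

A 6-joint arm with a two-finger parallel gripper is mounted at the origin on the work surface. World frame = base frame: x ahead of the robot, y to its left, z up, the work surface at z = 0. Lengths are in m, angles in rad, forces in N, time in s.
With the tool pointing down it reaches from about 0.375 to 0.75 m from the base axis. Payload 9 kg.
Tool frame: the origin (TCP) lies between the finger pads; the fingertips stand 11 mm ahead of it and the grasp point (between the pads) lies 8 mm behind it; z points along the fingers, y is the direction in which the jaws open and shut (so a half turn about z gives the same grasp; the last joint's range is limited). The gripper opens to 85 mm and grips with 20 to 120 N. Pads are 22 mm wide; open, the fingers measure 114 mm over their backs; the gripper's body (76 mm by 85 mm) begins 54 mm behind the grasp point. The pads swing forward as they close: fully open they stand 13 mm farther back than shut.
Start: joints at [-1.483, 0.104, 0.097, 1.564, 0, 1.353], TCP at [0.181, -0.572, 0.21] pointing down, gripper open.
Joint ranges: [-2.99, 2.99], [-0.84, 1.86], [-1.1, 1.16], [-1.84, 2.11], [-1.51, 1.56], [-3.14, 3.14]. Speed limits (rad/s): [2.22, 2.22, 2.57, 3.14, 3.14, 3.14].

## Interface

Orientations are given as a unit quaternion [x, y, z, w].
In Python, from workcell import * gives the robot as it stands. The module is installed in compiled form; this text tells all that it offers.
- The arm moves only by the tool arm_command, never from a script. Its arguments are lists of equal length, an entry for each row: "slide": the shift along the tool's x, y, z in m, a list of three; "dr": the turn, a rotation vector about the tool's x, y, z in rad, a list of three; "jaw": the closure, from -1 (fully open) to 1 (shut). A call has 1 to 20 rows; each row shifts and turns the commanded pose from where the row before left it, along the tool's axes as they then stand; what a row does not reach is not made up. A row lasts 1/8 s, in which the tool goes at most 62.5 mm and 10.7 degrees, less where a joint would pass 70% of its speed; a pose out of reach is approached as far as the arm can. A call with a gripper value outside its range is refused whole. The fingers move at their own pace and stop on an object; "squeeze" is the grip in N (left out, the last holds). Time passes only in rows, so rows that do not move let the fingers close. It gives the time, the measured TCP pose, the force and the opening at its end, in the units of the state.
- get_state(): the state, without advancing time (a new reading comes with each control period).
- read_camera(name): name is "scene" or "side" or "wrist"; returns a dict with "frame" (400x640x3 uint8, blue, green, red), "fx", "fy", "cx", "cy" (pixels), "R" (3x3) and "t" (3): a world point X has camera coordinates R X + t; the wrist camera has in their place "T_tool_cam" (4x4, takes a point from camera to tool coordinates, whose origin is the TCP and whose axes are the flange's). Camera axes: x right, y down, z forward; pixel columns grow to the right and rows downward; lengths in m; the calibration is good to about 2 mm. The wrist camera is an equidistant fisheye: a pixel r from the principal point sees the ray r / f radians off the axis. A picture is of the moment at which its call begins: read the wrist's pose just before it. There is no depth.
- close_job(): hands the job in, once; it reports no verdict.
The state is a dict: "clock": time; "qpos": joint angles; "joint_vel": joint speeds; "tau": joint torques, N m; "tcp_pos": TCP position; "tcp_rot": TCP orientation; "wrist_force": force on the tool from outside, world axes, zero at the start; "torque": the same for the moment, N m; "finger_gap": finger opening in m.
Only numpy, scipy, OpenCV 4.12 (cv2) and the standard library are available. Lean on these libraries where they do the work, as an engineer would, in place of code of your own. Each camera call takes 0.05 s, during which the arm holds its last target.

## Task

The metal tube on the sloping board must stay where it is with its stop drawn back. Put the wooden wedge chock on the board, thin end uphill, and push it up against the middle of the tube's low side. Then pull the stop's black knob sideways, all the way out, so that the chock alone holds the tube, and let go.

Things in the scene. Friction and masses are not known exactly. Their poses are not given: they have to be found in the camera images.
- chock_grip (a point): Middle of the upright tab (24 long x, 20 thick y, 28 to 80 mm up) of a loose wooden wedge, on the bench right of the board near a like block without slope. Wedge 64 long (x), 70 wide, 180 g: 28 high at the back, falling at 35 degrees to a 2 mm thin end. Point: 56 above the underside, 50 behind the thin end, 14 ahead of the back. x to the thin end, z up.
- tube: Aluminium tube, dark ends, 70 diameter, 220 mm long, up to 1 kg, lying across the slope, its low side against the stop; rolls down if free. Origin at its centre, on the axis; y along the axis, x and z turn as it rolls. With the chock touching, chock_grip lies 64 mm downhill of the axis along the slope and 21 mm farther off the slope than the axis.
- ramp: Fixed plywood board, 240 long (x), 300 wide (y), top sloping at 8 degrees: 12 mm high at the low -x edge (nearest the robot), 28.9 at the middle, 45.7 at the +x edge. Origin: centre of its underside, on the bench; x points uphill (level, not along the slope), y along the tube, z up.
- stop (a joint): Travel of the sliding stop bar, m: near 0 it is shut (bar before the tube's last 40 mm at its +y end, up to 46 mm above the slope), 0.07 fully out (end stop). Slides along the board's +y, 2 N friction, no spring.
- stop_knob (a point): Grip point on the stop's black knob: 22 mm diameter, square to the slope, from 32 mm below this point (steel bar, 16 mm wide) to 22 mm above it. Outside the board's +y edge; moves with the stop. Axes as the board's.
Mind the look-alikes: they are no part of the job. Leave any purple look-alike of the part that bears chock_grip alone. There is more than one size of the tube; the one meant has the size given above.

How it is judged:
On the way, in this order (a step that is already met when the one before it is completed fails the run):
1. the chock stands on the board, thin end uphill, close against the middle of the tube's low side, with the stop still shut (distance between chock_grip and tube between 0.062 and 0.083 m and y of chock_grip in the frame of tube between -0.025 and 0.025 m and x of chock_grip in the frame of ramp below 0.02 m and angle between the y axis of chock_grip and the y axis of ramp, either way round below 0.26 rad and angle between chock_grip's own z axis and vertical below 0.26 rad and z of chock_grip in the frame of ramp below 0.09 m and value of joint stop below 0.02 m), for 0.2 s.
2. the stop is drawn out clear of the tube (value of joint stop above 0.06 m), for 0.1 s.
At the end, for the whole second after the job is handed in: Stop out over 60 mm; tube at rest, within 25 mm of its start and 11 degrees of square; chock flat on the board on its low side, thin end to the tube, square within 15 degrees, within 28 mm of its middle, chock_grip 62 to 79 mm from the tube's centre (67 when touching) (distance between chock_grip and tube between 0.062 and 0.079 m and y of chock_grip in the frame of tube between -0.028 and 0.028 m and x of chock_grip in the frame of ramp below 0.02 m and angle between the y axis of chock_grip and the y axis of ramp, either way round below 0.26 rad and angle between chock_grip's own z axis and vertical below 0.26 rad and distance of tube from where it was at the start of the episode below 0.025 m and angle between the y axis of tube and the y axis of ramp, either way round below 0.2 rad and linear speed of tube below 0.01 m/s and value of joint stop above 0.06 m).
It fails at once if the tube rolls or is knocked away (more than 50 mm from its start) (distance of tube from where it was at the start of the episode above 0.05 m).
It also fails if it takes over 45 s, if anything falls off the work surface, if the arm or the gripper's body presses on something with over 40 N, if the wrist force passes 120 N, or if a joint passes its speed limit or range.

## Working session

There is one attempt and no reset: what is moved stays moved. The work goes in short steps, Python scripts to look and compute and a tool call to move; the robot and the scene stay as the last step left them, time stands still between calls to the robot, and variables do not carry over. Pictures are saved under pics/ and viewed, and the job is handed in when it is done.

Besides the shell and the picture viewer there is one more tool, called after ">>>" as name(argument=value, ...) on one line, values as JSON. arm_command: Moves the arm, as the interface text tells. Its arguments: {"type":"object","properties":{"slide":{"type":"array","items":{"type":"array","items":{"type":"number"}}},"dr":{"type":"array","items":{"type":"array","items":{"type":"number"}}},"jaw":{"type":"array","items":{"type":"number"}},"squeeze":{"type":"number"}},"required":["slide","dr","jaw"]}

```bash
mkdir -p pics; cat > h.py <<'E'
from workcell import *
import numpy as np, cv2
from scipy.spatial.transform import Rotation as Rn
def ray(c,u,v):
    R=np.array(c["R"]);t=np.array(c["t"]).ravel()
    d=R.T@np.array([(u-c["cx"])/c["fx"],(v-c["cy"])/c["fy"],1.]);return -R.T@t,d/np.linalg.norm(d)
def onz(c,u,v,z):
    o,d=ray(c,u,v);return o+d*(z-o[2])/d[2]
def proj(c,X):
    p=np.array(c["R"])@np.array(X)+np.array(c["t"]).ravel();return c["fx"]*p[0]/p[2]+c["cx"],c["fy"]*p[1]/p[2]+c["cy"]
def tri(c1,p1,c2,p2):
    o1,d1=ray(c1,*p1);o2,d2=ray(c2,*p2)
    s=np.linalg.lstsq(np.c_[d1,-d2],o2-o1,rcond=None)[0];a=o1+s[0]*d1;b=o2+s[1]*d2
    return (a+b)/2,np.linalg.norm(a-b)
E
python3 - <<'E'
from h import *
import pickle
s=get_state();print(s)
C={}
for n in("scene","side","wrist"):
    c=read_camera(n);C[n]=c;cv2.imwrite(f"pics/{n}0.png",c["frame"]);print(n,{k:v for k,v in c.items() if k!="frame"})
pickle.dump(C,open("c0.pkl","wb"))
E
```

```text
{'clock': 0.0, 'qpos': array([-1.48269426e+00,  1.04693191e-01,  9.64885226e-02,  1.56393810e+00,
       -1.15631638e-05,  1.35309281e+00]), 'joint_vel': array([ 0.00156323,  0.0007858 ,  0.00095522,  0.00061961, -0.00074246,
       -0.00117308]), 'tau': array([ 2.98278756e-04, -5.56928158e+01,  5.03651798e+01,  1.69042835e-02,
       -3.32283389e-04, -1.23708847e-05]), 'tcp_pos': array([ 0.18060701, -0.57178484,  0.20963654]), 'tcp_rot': array([ 9.88332900e-01,  1.52307665e-01,  3.78252851e-05, -6.72183130e-04]), 'wrist_force': array([0.09579014, 0.07571496, 0.35912803]), 'torque': array([0.03959363, 0.02785786, 0.01651881]), 'finger_gap': 0.08526808863604281}
scene {'fx': 425.6442328783852, 'fy': 425.6442328783852, 'cx': 322.4628545446778, 'cy': 199.84761123186982, 'R': array([[ 0.85323519,  0.52147678,  0.00718829],
       [ 0.32308969, -0.51771609, -0.79220143],
       [-0.40939316,  0.6782566 , -0.61021736]]), 't': array([-0.319367  , -0.09804528,  1.47914873])}
side {'fx': 424.6843754307174, 'fy': 424.6843754307174, 'cx': 314.57806439198714, 'cy': 199.63443608323453, 'R': array([[-0.91966459, -0.39197652, -0.023905  ],
       [-0.19519359,  0.50909144, -0.83828716],
       [ 0.34075871, -0.76627692, -0.54470468]]), 't': array([0.35794127, 0.19101548, 0.85270767])}
wrist {'fx': 309.70691628693146, 'fy': 309.70691628693146, 'cx': 320.89765109096874, 'cy': 200.83704399408435, 'T_tool_cam': array([[-7.32845668e-04, -9.44842041e-01, -3.27525542e-01,
         8.41575309e-02],
       [ 9.99999717e-01, -6.36765662e-04, -4.00587057e-04,
         1.18196227e-03],
       [ 1.69934474e-04, -3.27525743e-01,  9.44842240e-01,
        -1.62511203e-01],
       [ 0.00000000e+00,  0.00000000e+00,  0.00000000e+00,
         1.00000000e+00]])}
```

View pics/scene0.png

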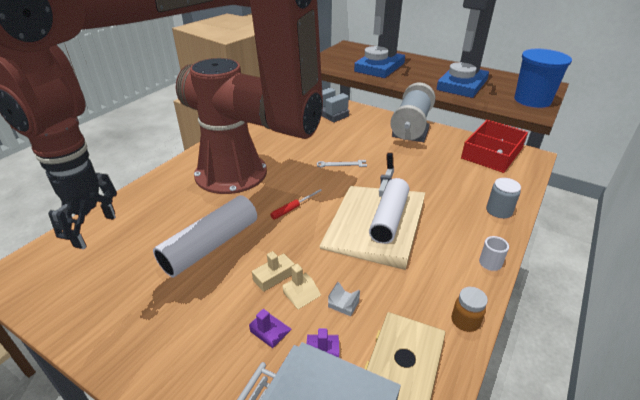

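View pics/side0.png

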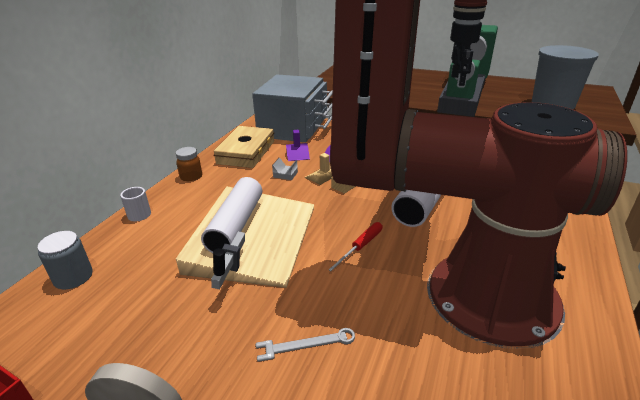

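View pics/wrist0.png

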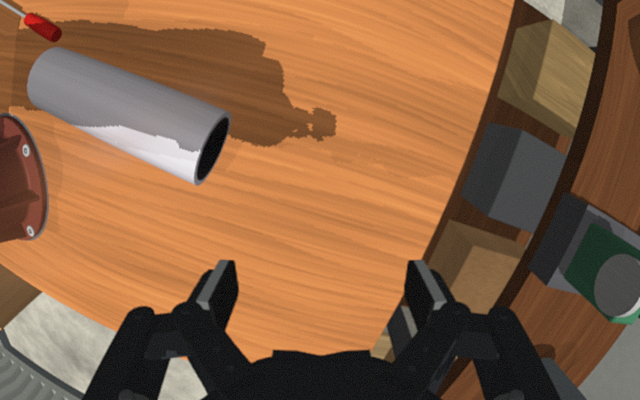

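```bash
python3 - <<'E'
from h import *
import pickle
C=pickle.load(open("c0.pkl","rb"))
f=C["scene"]["frame"]
cv2.imwrite("pics/cropA.png",cv2.resize(f[240:320,235:375],None,fx=5.5,fy=5.5,interpolation=cv2.INTER_CUBIC))
cv2.imwrite("pics/cropB.png",cv2.resize(f[145:275,310:440],None,fx=4.5,fy=4.5,interpolation=cv2.INTER_CUBIC))
f=C["side"]["frame"]
cv2.imwrite("pics/cropC.png",cv2.resize(f[120:300,170:350],None,fx=3.3,fy=3.3,interpolation=cv2.INTER_CUBIC))
E
```

```text
(no output)
```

View pics/cropA.png

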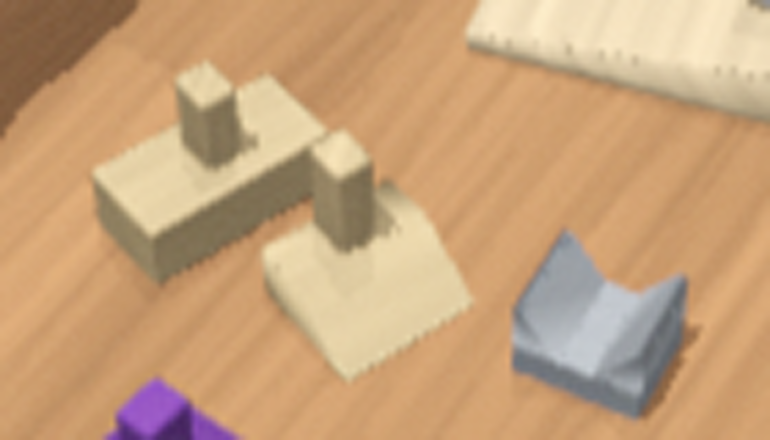

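View pics/cropB.png

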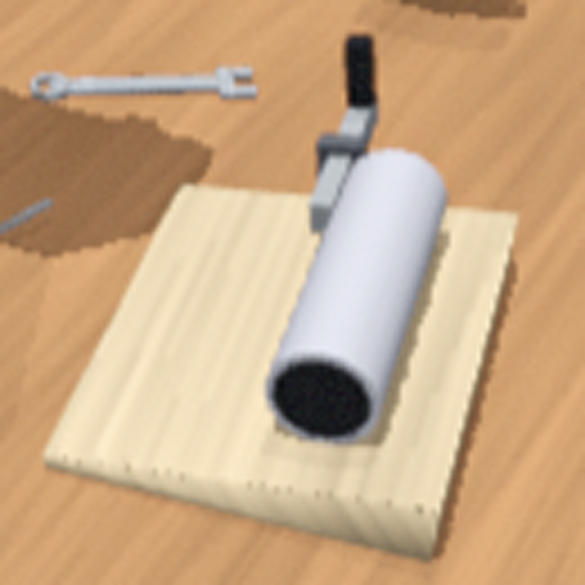

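View pics/cropC.png

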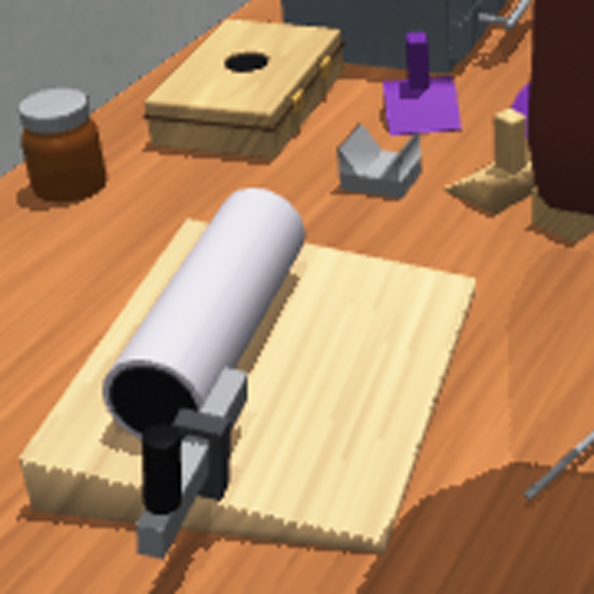

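```bash
python3 - <<'E'
from h import *
import pickle
C=pickle.load(open("c0.pkl","rb"));c=C["scene"];d=C["side"]
A=lambda x,y:(235+x/5.5,240+y/5.5)
B=lambda x,y:(310+x/4.5,145+y/4.5)
D=lambda x,y:(170+x/3.3,120+y/3.3)
print("thin",[onz(c,*A(*p),.001).round(4) for p in((348,380),(470,302))])
print("tabtop",[onz(c,*A(*p),.08).round(4) for p in((345,130),(312,150),(372,160),(342,180),(342,155))])
print("tabtop tri",tri(c,A(342,155),d,D(509,117)))
print("ramp low",[onz(c,*B(*p),.012).round(4) for p in((185,187),(45,460))])
print("ramp high",[onz(c,*B(*p),.0457).round(4) for p in((517,215),(437,510))])
print("side low",[onz(d,*D(*p),.012).round(4) for p in((382,545),(475,280))])
print("side high",[onz(d,*D(*p),.0457).round(4) for p in((22,460),(190,222))])
print("knob top tri",tri(c,B(360,40),d,D(163,437)))
print("tube end -y c, approx z=.068", onz(c,*B(322,398),.066))
print("tube +y end side", onz(d,*D(157,405),.066))
E
```

```text
thin [array([ 0.5291, -0.3639,  0.001 ]), array([ 0.5515, -0.2995,  0.001 ])]
tabtop [array([ 0.4891, -0.3031,  0.08  ]), array([ 0.4836, -0.3205,  0.08  ]), array([ 0.509 , -0.3117,  0.08  ]), array([ 0.5045, -0.3281,  0.08  ]), array([ 0.4963, -0.3161,  0.08  ])]
tabtop tri (array([ 0.49186922, -0.31243635,  0.0745552 ]), np.float64(0.0029896419444384666))
ramp low [array([0.4052, 0.1292, 0.012 ]), array([ 0.4681, -0.1666,  0.012 ])]
ramp high [array([0.6348, 0.179 , 0.0457]), array([ 0.697 , -0.1134,  0.0457])]
side low [array([0.3934, 0.1405, 0.012 ]), array([ 0.4562, -0.1536,  0.012 ])]
side high [array([0.6248, 0.1875, 0.0457]), array([ 0.6855, -0.1023,  0.0457])]
knob top tri (array([0.49259195, 0.20941142, 0.12301001]), np.float64(0.004618618219355343))
tube end -y c, approx z=.068 [ 0.60893444 -0.08312582  0.066     ]
tube +y end side [0.55830722 0.12860372 0.066     ]
```

The wooden candidates are the block at scene (268,270), which has a flat top, and the piece at (300,286), whose top falls to a thin edge at (298,309)–(320,295). The second is the wedge; the purple pieces are look-alikes. Of the tubes, the one on the board (scene 390,210) is meant, and the larger one at (205,235) is not. Next I move over the wedge to check it with the wrist camera.

```bash
cat >> h.py <<'E'
def toolR(yaw,pitch=0.):  # tool down, tool x at yaw; tilted with slope: pitch raises tool x
    x=np.array([np.cos(yaw)*np.cos(pitch),np.sin(yaw)*np.cos(pitch),np.sin(pitch)])
    y=np.array([np.sin(yaw),-np.cos(yaw),0]);return np.c_[x,y,np.cross(x,y)]
def delta(pos,Rt=None):
    s=get_state();R0=Rn.from_quat(s["tcp_rot"]).as_matrix()
    print("t",s["clock"],"tcp",s["tcp_pos"].round(4),"slide",(R0.T@(np.array(pos)-s["tcp_pos"])).round(4))
    if Rt is not None:
        print("dr",Rn.from_matrix(R0.T@Rt).as_rotvec().round(4)," slide after turn",(Rt.T@(np.array(pos)-s["tcp_pos"])).round(4))
def wray(c,s,u,v):
    R0=Rn.from_quat(s["tcp_rot"]).as_matrix();T=np.array(c["T_tool_cam"])
    a=np.array([(u-c["cx"]),(v-c["cy"])]);r=np.hypot(*a);th=r/c["fx"]
    d=np.r_[np.sin(th)*a/max(r,1e-9),np.cos(th)]
    return s["tcp_pos"]+R0@T[:3,3],R0@T[:3,:3]@d
def wonz(c,s,u,v,z):
    o,d=wray(c,s,u,v);return o+d*(z-o[2])/d[2]
def wshot(name):
    s=get_state();c=read_camera("wrist");cv2.imwrite(f"pics/{name}.png",c["frame"])
    import pickle;pickle.dump((c,s),open(name+".pkl","wb"));return c,s
E
python3 - <<'E'
from h import *
delta([.48,-.31,.23],toolR(np.deg2rad(-19)))
E
```

```text
t 0.15 tcp [ 0.1806 -0.5719  0.2098] slide [ 0.3643 -0.1596 -0.02  ]
dr [-1.000e-03  1.000e-04  6.374e-01]  slide after turn [ 0.1978 -0.3451 -0.0202]
```

>>> arm_command(slide=[[0.045,-0.02,-0.005],[0.045,-0.02,-0.005],[0.045,-0.02,-0.005],[0.045,-0.02,-0.005],[0.046,-0.02,0],[0.046,-0.02,0],[0.046,-0.02,0],[0.046,-0.02,0],[0,0,0],[0,0,0],[0,0,0],[0,0,0],[0,0,0],[0,0,0]], dr=[[0,0,0],[0,0,0],[0,0,0],[0,0,0],[0,0,0],[0,0,0],[0,0,0],[0,0,0],[0,0,0.16],[0,0,0.16],[0,0,0.16],[0,0,0.16],[0,0,0],[0,0,0]], jaw=[-1,-1,-1,-1,-1,-1,-1,-1,-1,-1,-1,-1,-1,-1])

```text
clock: 1.9
tcp_pos: [0.4795, -0.31, 0.2303]
tcp_rot: [0.986, -0.165, -0.0, -0.0]
wrist_force: [-0.4, -0.2, -0.0]
finger_gap: 0.0855
```

```bash
python3 - <<'E'
from h import *
c,s=wshot("w1");print(s["tcp_pos"],s["qpos"].round(2))
E
```

```text
[ 0.47950648 -0.31000395  0.23026516] [-0.8   0.02  0.05  1.6  -0.    2.67]
```

View pics/w1.png

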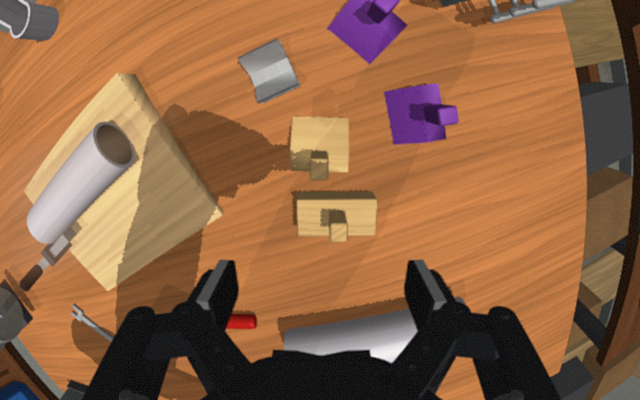

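```bash
python3 - <<'E'
from h import *
import pickle
c,s=pickle.load(open("w1.pkl","rb"));f=c["frame"]
cv2.imwrite("pics/w1a.png",cv2.resize(f[100:250,270:400],None,fx=4,fy=4,interpolation=cv2.INTER_CUBIC))
cv2.imwrite("pics/w1b.png",cv2.resize(f[60:300,10:240],None,fx=2.5,fy=2.5,interpolation=cv2.INTER_CUBIC))
E
```

```text
(no output)
```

View pics/w1a.png

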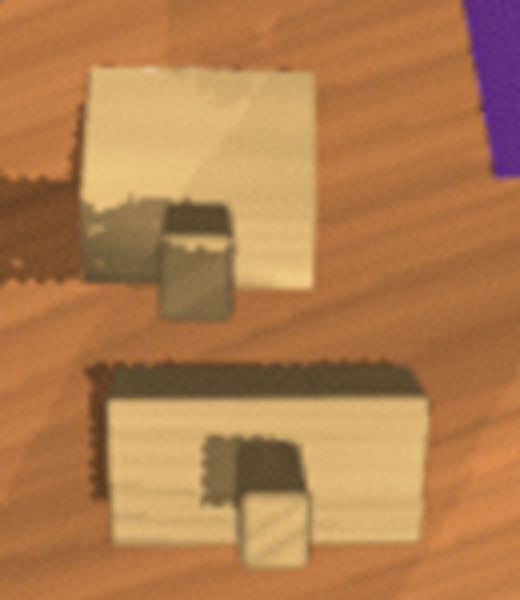

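View pics/w1b.png

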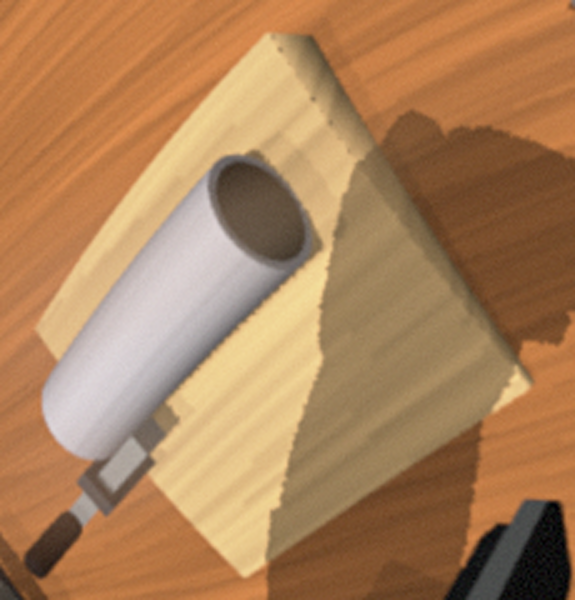

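```bash
python3 - <<'E'
from h import *
import pickle
c,s=pickle.load(open("w1.pkl","rb"))
A=lambda x,y:(270+x/4,100+y/4)
B=lambda x,y:(10+x/2.5,60+y/2.5)
th=[wonz(c,s,*A(*p),.001) for p in((90,67),(313,72))];print("thin",th, np.rad2deg(np.arctan2(*(th[0]-th[1])[[1,0]])))
print("back top",[wonz(c,s,*A(*p),.0) for p in((82,282),(312,290))])
print("tab top",[wonz(c,s,*A(*p),.08).round(4) for p in((160,250),(235,250),(232,320),(160,320),(197,285))])
print("other tab",wonz(c,s,*A(275,530),.08).round(4))
r=[wonz(c,s,*B(*p),z) for p,z in(((510,378),.012),((245,578),.012),((270,33),.0457),((37,327),.0457))]
print("ramp lo-y lo+y hi-y hi+y",np.round(r,4),"mean",np.mean(r,0).round(4))
E
```

```text
thin [array([ 0.54820504, -0.29716371,  0.001     ]), array([ 0.5238959, -0.3628183,  0.001    ])] 69.68252908886929
back top [array([ 0.48323352, -0.27050262,  0.        ]), array([ 0.45619178, -0.34067111,  0.        ])]
tab top [array([ 0.5001, -0.3064,  0.08  ]), array([ 0.4938, -0.3246,  0.08  ]), array([ 0.4763, -0.3179,  0.08  ]), array([ 0.4824, -0.3001,  0.08  ]), array([ 0.4882, -0.3123,  0.08  ])]
other tab [ 0.4151 -0.31    0.08  ]
ramp lo-y lo+y hi-y hi+y [[ 0.4681 -0.1521  0.012 ]
 [ 0.3957  0.1326  0.012 ]
 [ 0.6915 -0.112   0.0457]
 [ 0.6296  0.1783  0.0457]] mean [0.5462 0.0117 0.0289]
```

```bash
python3 - <<'E'
from h import *
delta([.489,-.3125,.048],toolR(np.deg2rad(-20.2)))
E
```

```text
t 1.95 tcp [ 0.4795 -0.31    0.2303] slide [ 0.0098 -0.0007  0.1823]
dr [0.     0.0002 0.0212]  slide after turn [ 0.0098 -0.0009  0.1823]
```

>>> arm_command(slide=[[0.0098,-0.001,0],[0,0,0.04],[0,0,0.04],[0,0,0.04],[0,0,0.03],[0,0,0],[0,0,0]], dr=[[0,0,0.021],[0,0,0],[0,0,0],[0,0,0],[0,0,0],[0,0,0],[0,0,0]], jaw=[-1,-1,-1,-1,-1,-1,-1])

```text
clock: 2.82
tcp_pos: [0.4899, -0.3129, 0.0819]
tcp_rot: [0.984, -0.177, 0.001, 0.0]
wrist_force: [0.4, 0.2, -0.2]
finger_gap: 0.0854
```

```bash
python3 - <<'E'
from h import *
c,s=wshot("w2");print(s["tcp_pos"],s["wrist_force"])
E
```

```text
[ 0.48992348 -0.31287457  0.08187285] [ 0.36671753  0.16926813 -0.23973824]
```

View pics/w2.png

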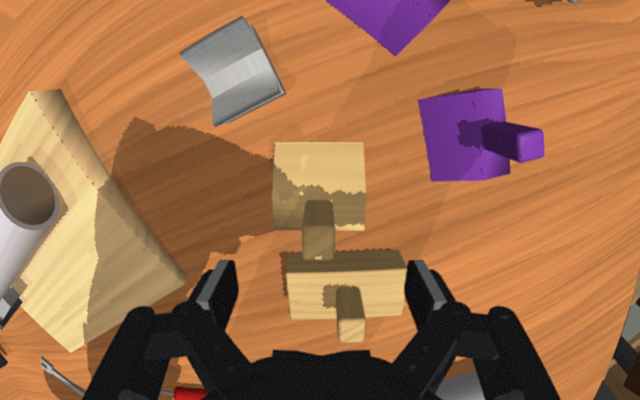

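```bash
python3 - <<'E'
from h import *
import pickle
c,s=pickle.load(open("w2.pkl","rb"))
print([wonz(c,s,*p,.08).round(4) for p in((319,244),(319,230),(319,259))])
th=[wonz(c,s,*p,.001) for p in((273,143),(364,143))];print(th)
delta([.489,-.3125,.048])
E
```

```text
[array([ 0.4907, -0.313 ,  0.08  ]), array([ 0.4993, -0.3163,  0.08  ]), array([ 0.4811, -0.3094,  0.08  ])]
[array([ 0.54911929, -0.29538807,  0.001     ]), array([ 0.52382495, -0.36321745,  0.001     ])]
t 2.875 tcp [ 0.4901 -0.3131  0.0823] slide [-0.0014 -0.0003  0.0343]
```

>>> arm_command(slide=[[0,0,0.017],[0,0,0.017],[0,0,0],[0,0,0],[0,0,0],[0,0,0],[0,0,0],[0,0,0]], dr=[[0,0,0],[0,0,0],[0,0,0],[0,0,0],[0,0,0],[0,0,0],[0,0,0],[0,0,0]], jaw=[-1,-1,-1,0.9,0.9,0.9,0.9,0.9], squeeze=50)

```text
clock: 3.88
tcp_pos: [0.4894, -0.3124, 0.0468]
tcp_rot: [0.984, -0.177, 0.0, 0.0]
wrist_force: [0.6, 1.5, 2.5]
finger_gap: 0.0179
```

```bash
python3 - <<'E'
from h import *
delta([.489,-.3125,.048])
E
```

```text
t 3.875 tcp [ 0.4894 -0.3124  0.0468] slide [-0.0003  0.0002 -0.0012]
```

>>> arm_command(slide=[[0,0,-0.03],[0,0,-0.04],[0,0,-0.04],[0,0,-0.045],[0,0,0],[0,0,0]], dr=[[0,0,0],[0,0,0],[0,0,0],[0,0,0],[0,0,0],[0,0,0]], jaw=[0.9,0.9,0.9,0.9,0.9,0.9])

```text
clock: 4.62
tcp_pos: [0.4889, -0.3122, 0.2004]
tcp_rot: [0.984, -0.177, -0.0, -0.0]
wrist_force: [-0.6, 1.1, -2.7]
finger_gap: 0.0188
```

```bash
python3 - <<'E'
from h import *
c,s=wshot("w3");print(s["tcp_pos"],s["wrist_force"],s["finger_gap"])
delta([.466,-.002,.20],toolR(np.deg2rad(12.0)))
c=read_camera("side");cv2.imwrite("pics/s3.png",c["frame"])
E
```

```text
[ 0.48891914 -0.31215573  0.20037305] [-0.58163586  1.13850502 -2.71854136] 0.018764767190703906
t 4.675 tcp [ 0.4887 -0.3119  0.1997] slide [-1.290e-01 -2.826e-01  2.000e-04]
dr [-0.0014  0.0018 -0.5647]  slide after turn [ 4.230e-02 -3.078e-01 -3.000e-04]
```

View pics/w3.png

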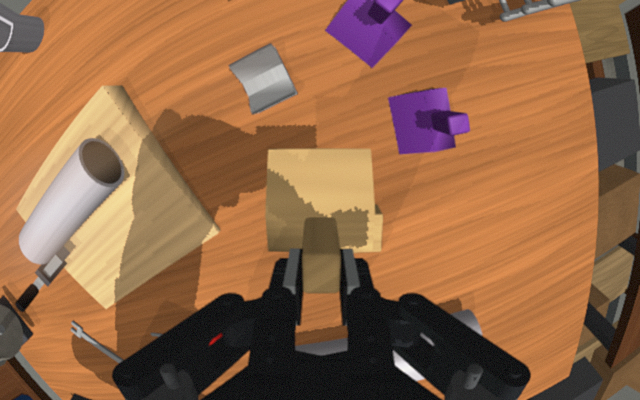

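The wedge is held square between the pads: thin edge level at rows 149–151, tab at (321,250). Now carry it over the board's low side.

>>> arm_command(slide=[[-0.021,-0.047,-0.005],[-0.021,-0.047,-0.005],[-0.021,-0.047,-0.005],[-0.021,-0.047,-0.005],[-0.022,-0.047,0],[-0.022,-0.048,0],[0,0,0],[0,0,0],[0,0,0],[0,0,0],[0,0,0],[0,0,0]], dr=[[0,0,0],[0,0,0],[0,0,0],[0,0,0],[0,0,0],[0,0,0],[0,0,-0.141],[0,0,-0.141],[0,0,-0.141],[0,0,-0.141],[0,0,0],[0,0,0]], jaw=[0.9,0.9,0.9,0.9,0.9,0.9,0.9,0.9,0.9,0.9,0.9,0.9])

```text
clock: 6.22
tcp_pos: [0.4617, -0.0185, 0.2207]
tcp_rot: [0.994, 0.113, 0.002, -0.007]
wrist_force: [-0.2, 0.6, -2.6]
finger_gap: 0.0185
```

```bash
python3 - <<'E'
from h import *
c,s=wshot("w4");print(s["tcp_pos"],s["wrist_force"],s["finger_gap"],s["qpos"].round(2))
f=c["frame"];cv2.imwrite("pics/w4a.png",cv2.resize(f,(800,500),interpolation=cv2.INTER_CUBIC))
E
```

```text
[ 0.46165191 -0.01850243  0.22071131] [-0.15762363  0.55167318 -2.57417685] 0.0184828809763225 [-0.33 -0.32 -0.28  1.61  0.01  2.58]
```

View pics/w4a.png

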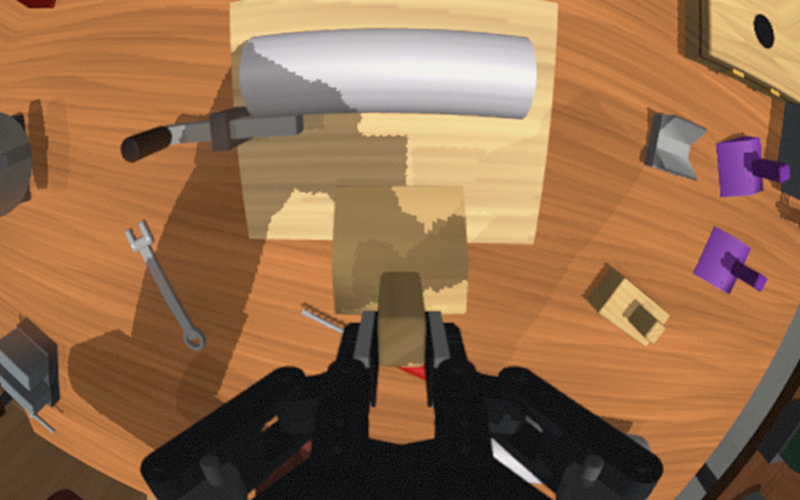

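```bash
python3 - <<'E'
from h import *
import pickle
c,s=pickle.load(open("w4.pkl","rb"));f=c["frame"]
cv2.imwrite("pics/w4b.png",cv2.resize(f[0:130,180:450],None,fx=2.9,fy=2.9,interpolation=cv2.INTER_CUBIC))
E
```

```text
(no output)
```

View pics/w4b.png

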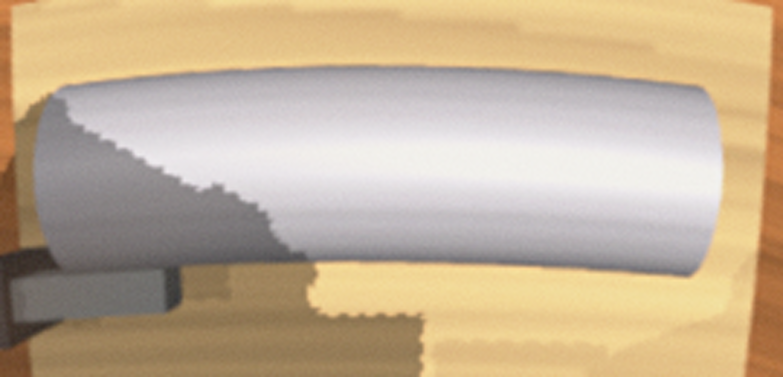

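```bash
python3 - <<'E'
from h import *
import pickle
from scipy.optimize import least_squares
c,s=pickle.load(open("w4.pkl","rb"))
for p in((248,238),(533,243)): print("low corner",wonz(c,s,p[0]/1.25,p[1]/1.25,.012).round(4))
P=lambda x,y:(180+x/2.9,y/2.9)
lo=[(250,263),(400,263),(550,268),(650,272)];up=[(150,78),(300,68),(450,70),(600,78)]
rc=np.array([.546,.012]);yw=np.deg2rad(12)
def axis(q):
    # q: uphill level pos of axis at y=0 in ramp, yaw
    ux=np.array([np.cos(yw),np.sin(yw)]);uy=np.array([-np.sin(yw),np.cos(yw)])
    z=.0289+q[0]*np.tan(np.deg2rad(8))+.035/np.cos(np.deg2rad(8))
    a=np.r_[rc+ux*q[0],z];y=np.array([-np.sin(q[1]),np.cos(q[1]),0]);return a,y
def dist(q,p):
    a,y=axis(q);o,d=wray(c,s,*P(*p));n=np.cross(d,y);n/=np.linalg.norm(n);return abs((o-a)@n)
for S in(lo,up,lo+up):
    r=least_squares(lambda q:[dist(q,p)-.035 for p in S],[.03,yw],x_scale=[.01,.1]);a,y=axis(r.x);print(r.x[0],np.rad2deg(r.x[1]),np.abs(r.fun).max(),a.round(4))
# ends
for p in((35,165),(722,165)):
    o,d=wray(c,s,*P(*p));dd=d-(d@y)*y;w=o-a;w=w-(w@y)*y
    A,B,Cc=dd@dd,2*dd@w,w@w-.035**2;t=(-B-np.sqrt(max(B*B-4*A*Cc,0)))/2/A
    print("end y along axis",(o+d*t-a)@y)
E
```

```text
low corner [0.3964 0.1352 0.012 ]
low corner [ 0.4595 -0.1586  0.012 ]
0.03840081184870671 12.222039229250704 0.000408972606056518 [0.5836 0.02   0.0696]
0.03694558454687374 11.888065147080345 0.00031625214624900894 [0.5821 0.0197 0.0694]
0.03767070397227281 12.265357341164963 0.0011895474214265594 [0.5828 0.0198 0.0695]
end y along axis 0.11062643355077331
end y along axis -0.10805715955998864
```

```bash
cat >> h.py <<'E'
TC=np.array([.5825,.021,.0695]);YW=np.deg2rad(12.1);SL=np.deg2rad(8)
RT=toolR(YW,SL);U=RT[:,0];N=-RT[:,2];YR=np.array([-np.sin(YW),np.cos(YW),0])
def place(back,up): return TC-(.064+back)*U+(.021+up)*N-.0008*U-.0092*N
E
python3 - <<'E'
from h import *
print(U,N)
delta(place(.02,.05),RT)
E
```

```text
[0.96826752 0.20757857 0.1391731 ] [-0.13608113 -0.02917327  0.99026807]
t 6.275 tcp [ 0.4618 -0.0185  0.2209] slide [ 0.0333 -0.0115  0.1024]
dr [-0.0134  0.1331  0.0159]  slide after turn [ 0.0192 -0.0134  0.1057]
```

>>> arm_command(slide=[[0,0,0],[0,0,0],[0.004,-0.0134,0],[0,0,0.04],[0,0,0.04],[0,0,0.02],[0,0,0],[0,0,0]], dr=[[-0.0067,0.0665,0.008],[-0.0067,0.0666,0.008],[0,0,0],[0,0,0],[0,0,0],[0,0,0],[0,0,0],[0,0,0]], jaw=[0.9,0.9,0.9,0.9,0.9,0.9,0.9,0.9])

```text
clock: 7.28
tcp_pos: [0.4771, -0.0015, 0.124]
tcp_rot: [0.992, 0.106, 0.07, -0.007]
wrist_force: [0.4, 0.3, -1.8]
finger_gap: 0.0187
```

```bash
python3 - <<'E'
from h import *
print(get_state()["wrist_force"],get_state()["qpos"])
delta(place(.035,.0),RT)
c,s=wshot("w5")
c=read_camera("side");cv2.imwrite("pics/s5.png",cv2.resize(c["frame"][130:300,160:370],None,fx=3.5,fy=3.5))
E
```

```text
[ 0.40510962  0.26586453 -1.80386016] [-0.32938788 -0.48134578 -0.58626838  1.34473881  0.07186644  2.60295731]
t 7.275 tcp [ 0.4771 -0.0015  0.124 ] slide [-0.0008  0.      0.0572]
dr [ 0.0005 -0.0011  0.0025]  slide after turn [-0.0007  0.      0.0572]
```

View pics/w5.png

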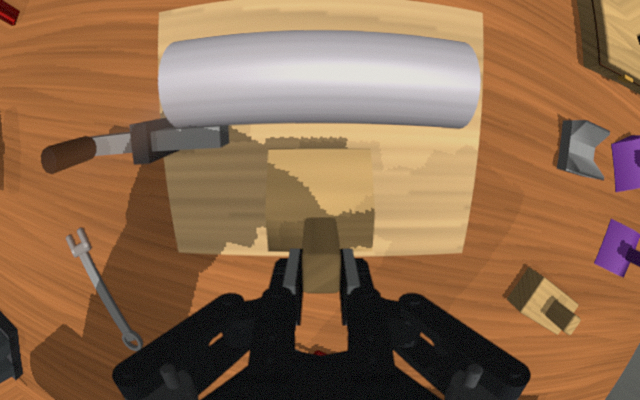

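View pics/s5.png

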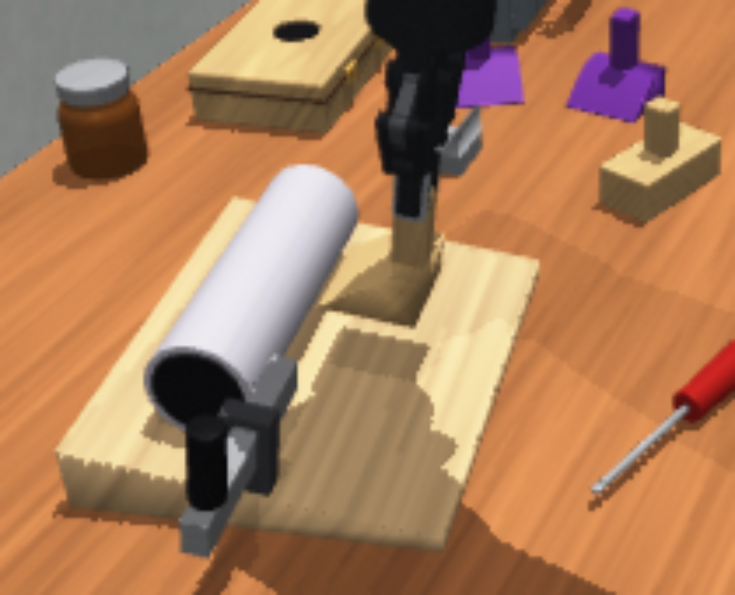

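The wedge hangs level and square behind the tube: wedge centre column 320, tube 160–478, centre 319. Lower it now.

>>> arm_command(slide=[[0,0,0.025],[0,0,0.02],[0,0,0.008],[0,0,0],[0,0,0.002],[0,0,0]], dr=[[0,0,0],[0,0,0],[0,0,0],[0,0,0],[0,0,0],[0,0,0]], jaw=[0.9,0.9,0.9,0.9,0.9,0.9])

```text
clock: 8.12
tcp_pos: [0.4846, -0.0003, 0.0692]
tcp_rot: [0.992, 0.106, 0.07, -0.007]
wrist_force: [-0.3, -1.0, -2.3]
finger_gap: 0.0183
```

```bash
python3 - <<'E'
from h import *
delta(place(.035,.0),RT)
E
```

```text
t 8.125 tcp [ 4.846e-01 -3.000e-04  6.920e-02] slide [-0.0005 -0.0003  0.0018]
dr [ 0.0006 -0.0016  0.0025]  slide after turn [-0.0005 -0.0003  0.0018]
```

>>> arm_command(slide=[[0,0,0.0015],[0,0,0]], dr=[[0,0,0],[0,0,0]], jaw=[0.9,0.9])

```text
clock: 8.38
tcp_pos: [0.4847, -0.0001, 0.0674]
tcp_rot: [0.992, 0.106, 0.07, -0.007]
wrist_force: [-1.2, 0.5, 2.2]
finger_gap: 0.0185
```

>>> arm_command(slide=[[0,0,0.0015],[0,0,0]], dr=[[0,0,0],[0,0,0]], jaw=[0.9,0.9])

```text
clock: 8.62
tcp_pos: [0.4848, 0.0002, 0.0672]
tcp_rot: [0.992, 0.107, 0.07, -0.007]
wrist_force: [-10.0, 3.1, 16.0]
finger_gap: 0.0185
```

>>> arm_command(slide=[[0,0,-0.001],[0.01,0,0],[0.01,0,0],[0.008,0,0],[0,0,0],[0,0,0]], dr=[[0,0,0],[0,0,0],[0,0,0],[0,0,0],[0,0,0],[0,0,0]], jaw=[0.9,0.9,0.9,0.9,0.9,0.9])

```text
clock: 9.38
tcp_pos: [0.5124, 0.0056, 0.0712]
tcp_rot: [0.992, 0.106, 0.071, -0.007]
wrist_force: [-1.0, 0.5, 6.1]
finger_gap: 0.0185
```

```bash
python3 - <<'E'
from h import *
delta(place(0,.0),RT)
E
```

```text
t 9.375 tcp [0.5124 0.0056 0.0712] slide [ 0.006  -0.0004 -0.0001]
dr [ 0.001  -0.0022  0.0025]  slide after turn [ 0.006  -0.0004 -0.0001]
```

>>> arm_command(slide=[[0.002,0,0],[0,0,0],[0.0015,0,0],[0,0,0]], dr=[[0,0,0],[0,0,0],[0,0,0],[0,0,0]], jaw=[0.9,0.9,0.9,0.9])

```text
clock: 9.88
tcp_pos: [0.5147, 0.0063, 0.0715]
tcp_rot: [0.992, 0.106, 0.069, -0.007]
wrist_force: [-6.8, -0.7, 9.1]
finger_gap: 0.0186
```

>>> arm_command(slide=[[0.0012,0,0],[0,0,0]], dr=[[0,0,0],[0,0,0]], jaw=[0.9,0.9])

```text
clock: 10.12
tcp_pos: [0.5158, 0.0065, 0.0717]
tcp_rot: [0.992, 0.106, 0.069, -0.007]
wrist_force: [-6.7, -0.6, 9.9]
finger_gap: 0.0187
```

>>> arm_command(slide=[[0.0012,0,0],[0,0,0]], dr=[[0,0,0],[0,0,0]], jaw=[0.9,0.9])

```text
clock: 10.38
tcp_pos: [0.517, 0.0068, 0.0718]
tcp_rot: [0.992, 0.106, 0.069, -0.007]
wrist_force: [-7.7, 0.1, 9.9]
finger_gap: 0.0186
```

```bash
python3 - <<'E'
from h import *
c,s=wshot("w6")
d=read_camera("side");cv2.imwrite("pics/s6.png",cv2.resize(d["frame"][130:300,160:370],None,fx=3.5,fy=3.5))
cv2.imwrite("pics/w6a.png",cv2.resize(c["frame"][0:250,120:500],None,fx=2.1,fy=2.1))
delta(place(0,.0),RT)
E
```

```text
t 10.475 tcp [0.517  0.0068 0.0719] slide [ 0.0013 -0.0002 -0.0001]
dr [ 0.0008 -0.      0.0022]  slide after turn [ 0.0013 -0.0002 -0.0001]
```

View pics/w6a.png

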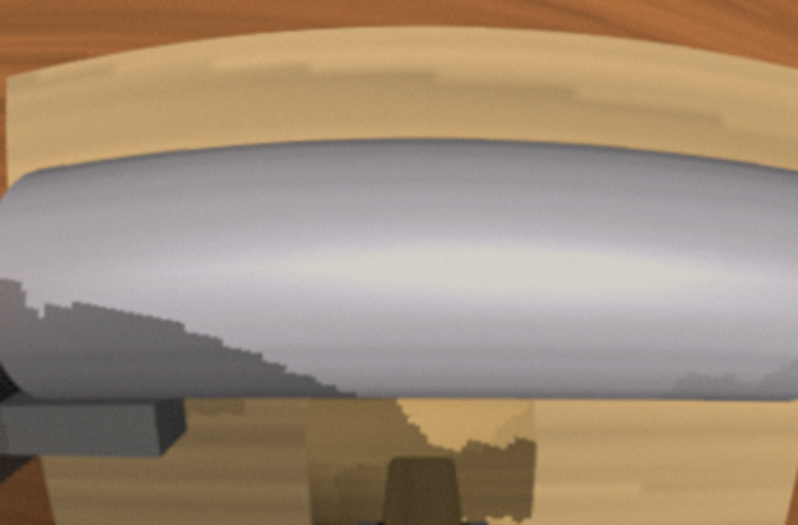

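View pics/s6.png

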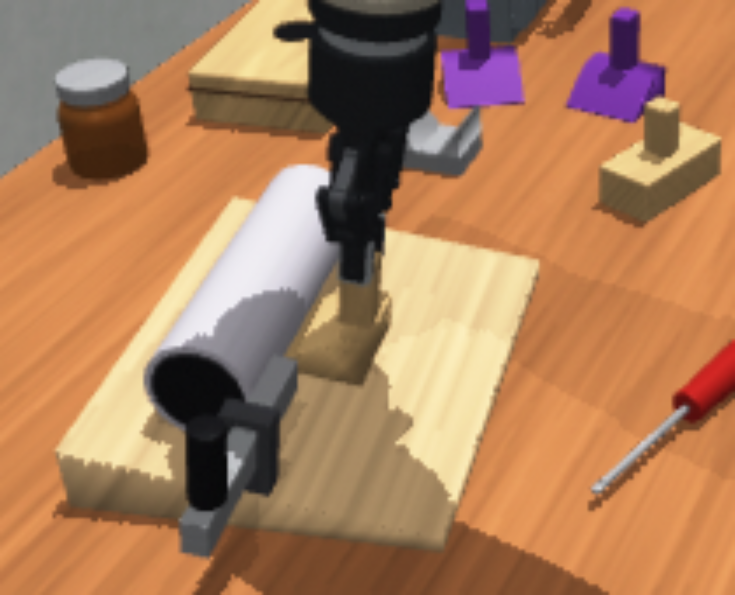

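```bash
cat >> h.py <<'E'
from scipy.optimize import least_squares
def fit_tube(c,s,pts):
    rc=np.array([.546,.012]);yw=np.deg2rad(12)
    def axis(q):
        ux=np.array([np.cos(yw),np.sin(yw)])
        return np.r_[rc+ux*q[0],.0289+q[0]*np.tan(SL)+.035/np.cos(SL)],np.array([-np.sin(q[1]),np.cos(q[1]),0])
    def dist(q,p):
        a,y=axis(q);o,d=wray(c,s,*p);n=np.cross(d,y);n/=np.linalg.norm(n);return abs((o-a)@n)-.035
    r=least_squares(lambda q:[dist(q,p) for p in pts],[.035,yw],x_scale=[.01,.1]);return r.x[0],np.rad2deg(r.x[1]),np.abs(r.fun).max()
E
python3 - <<'E'
from h import *
import pickle
c,s=pickle.load(open("w6.pkl","rb"))
Q=lambda P:[(120+x/2.1,y/2.1) for x,y in P]
up=Q([(200,150),(400,139),(600,145),(780,170)]);lo=Q([(340,397),(500,398),(650,399),(780,400)])
for P in (up,lo,up+lo): print(fit_tube(c,s,P))
E
```

```text
(np.float64(0.03799519481083496), np.float64(11.962164638810833), np.float64(0.0004930990512768338))
(np.float64(0.03905015638450282), np.float64(12.092240887504792), np.float64(0.0001101899128504169))
(np.float64(0.038454834455717575), np.float64(12.135004092055249), np.float64(0.0011147373769280697))
```

>>> arm_command(slide=[[0.0015,0,0],[0,0,0],[0.001,0,0],[0,0,0],[0,0,0]], dr=[[0,0,0],[0,0,0],[0,0,0],[0,0,0],[0,0,0]], jaw=[0.9,0.9,0.9,0.9,0.9])

```text
clock: 11.1
tcp_pos: [0.5193, 0.0073, 0.0722]
tcp_rot: [0.992, 0.106, 0.069, -0.007]
wrist_force: [-7.9, -0.4, 9.7]
finger_gap: 0.0183
```

```bash
python3 - <<'E'
from h import *
delta(place(0,.0),RT)
c,s=wshot("w7")
cv2.imwrite("pics/w7a.png",cv2.resize(c["frame"][0:250,120:500],None,fx=2.1,fy=2.1))
E
```

```text
t 11.1 tcp [0.5193 0.0073 0.0722] slide [-0.0012 -0.0001 -0.0002]
dr [0.0007 0.0001 0.0021]  slide after turn [-0.0012 -0.0001 -0.0002]
```

View pics/w7a.png

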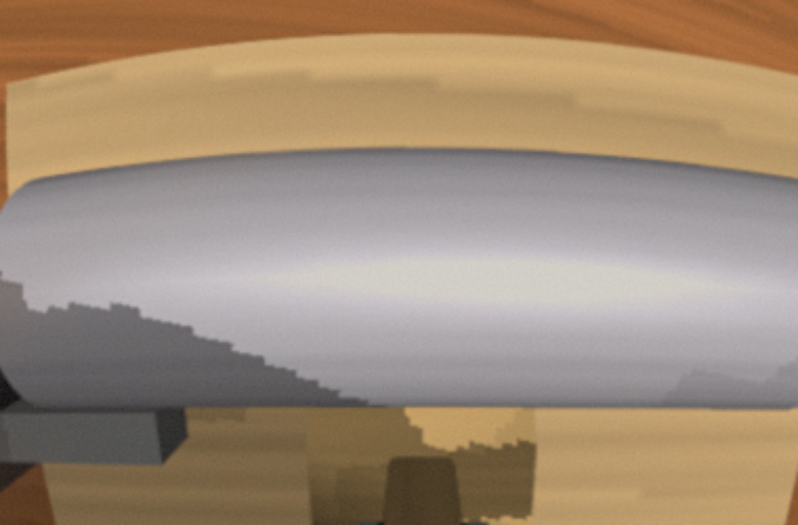

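>>> arm_command(slide=[[0.001,0,-0.0005],[0,0,0],[0,0,0]], dr=[[0,0,0],[0,0,0],[0,0,0]], jaw=[0.9,0.9,0.9])

```text
clock: 11.52
tcp_pos: [0.5201, 0.0075, 0.0724]
tcp_rot: [0.992, 0.106, 0.069, -0.007]
wrist_force: [-5.8, -1.5, 6.0]
finger_gap: 0.0183
```

>>> arm_command(slide=[[0.001,0,0],[0,0,0],[0,0,0]], dr=[[0,0,0],[0,0,0],[0,0,0]], jaw=[0.9,0.9,0.9])

```text
clock: 11.9
tcp_pos: [0.5206, 0.0077, 0.0725]
tcp_rot: [0.992, 0.106, 0.069, -0.007]
wrist_force: [-8.8, -1.2, 8.2]
finger_gap: 0.0188
```

>>> arm_command(slide=[[0.001,0,0],[0,0,0],[0,0,0]], dr=[[0,0,0],[0,0,0],[0,0,0]], jaw=[0.9,0.9,0.9])

```text
clock: 12.28
tcp_pos: [0.5215, 0.0079, 0.0726]
tcp_rot: [0.992, 0.106, 0.069, -0.007]
wrist_force: [-9.9, -0.8, 9.0]
finger_gap: 0.0182
```

```bash
python3 - <<'E'
from h import *
delta(place(0,.0),RT)
c,s=wshot("w8")
cv2.imwrite("pics/w8a.png",cv2.resize(c["frame"][0:250,120:500],None,fx=2.1,fy=2.1))
d=read_camera("side");cv2.imwrite("pics/s8.png",cv2.resize(d["frame"][165:265,190:300],None,fx=5.5,fy=5.5,interpolation=cv2.INTER_CUBIC))
E
```

```text
t 12.275 tcp [0.5215 0.0079 0.0726] slide [-0.0035  0.      0.    ]
dr [0.0005 0.0016 0.0021]  slide after turn [-0.0035  0.     -0.    ]
```

View pics/w8a.png

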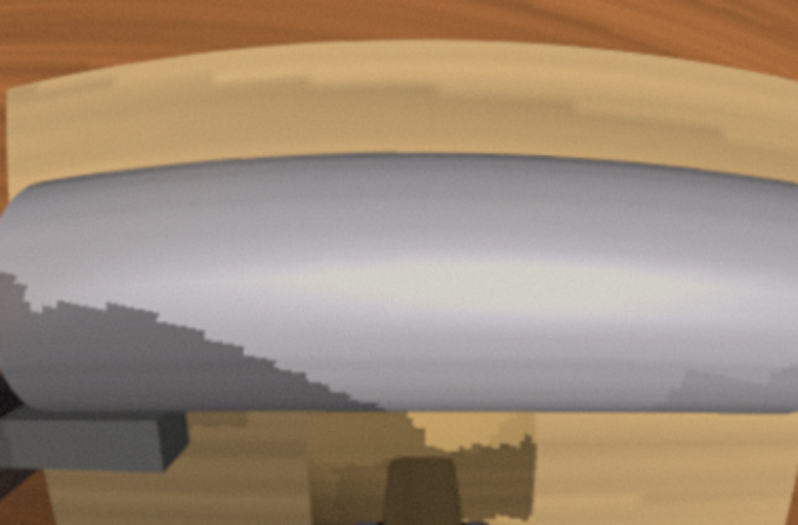

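View pics/s8.png

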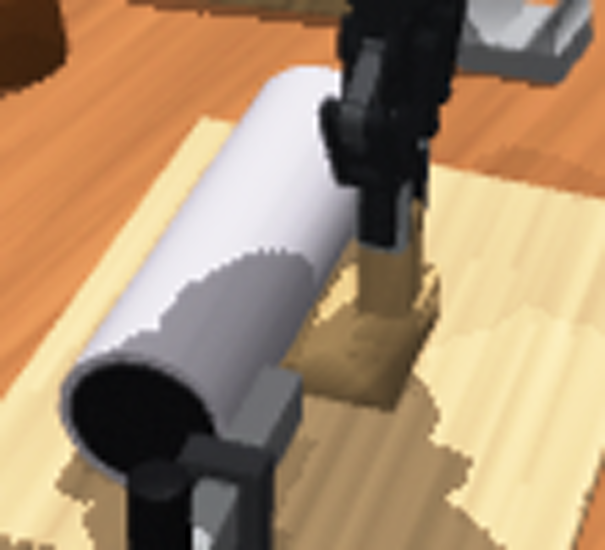

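>>> arm_command(slide=[[0,0,0],[0,0,0],[0,0,0],[0,0,0],[0,0,0]], dr=[[0,0,0],[0,0,0],[0,0,0],[0,0,0],[0,0,0]], jaw=[0.4,0.3,0.0,-0.2,-0.2])

```text
clock: 13.0
tcp_pos: [0.5226, 0.0082, 0.0725]
tcp_rot: [0.992, 0.106, 0.07, -0.007]
wrist_force: [0.4, -0.4, -0.9]
finger_gap: 0.0512
```

>>> arm_command(slide=[[0,0,-0.01],[0,0,-0.03],[0,0,-0.04],[0,0,-0.04],[0,0,0],[0,0,0]], dr=[[0,0,0],[0,0,0],[0,0,0],[0,0,0],[0,0,0],[0,0,0]], jaw=[-0.2,-0.2,-0.2,-0.2,-0.2,-0.2])

```text
clock: 13.75
tcp_pos: [0.5061, 0.0047, 0.1912]
tcp_rot: [0.992, 0.106, 0.07, -0.007]
wrist_force: [-0.9, 0.1, -1.0]
finger_gap: 0.0514
```

```bash
python3 - <<'E'
from h import *
c,s=wshot("w9");print(s["tcp_pos"],s["wrist_force"])
d=read_camera("side");cv2.imwrite("pics/s9.png",cv2.resize(d["frame"][165:265,190:300],None,fx=5.5,fy=5.5,interpolation=cv2.INTER_CUBIC))
E
```

```text
[0.5060846  0.00465665 0.19124742] [-0.8963855   0.08403856 -1.02171622]
```

View pics/w9.png

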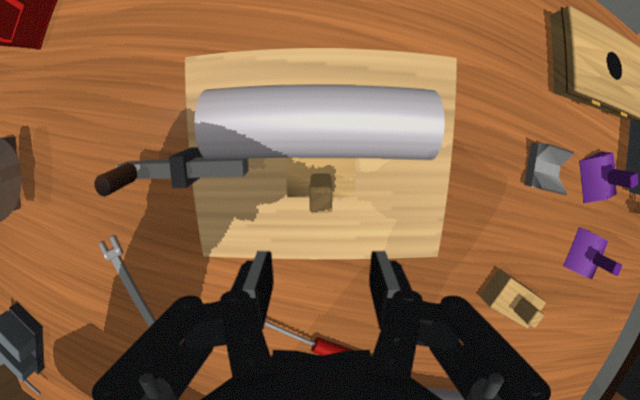

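View pics/s9.png

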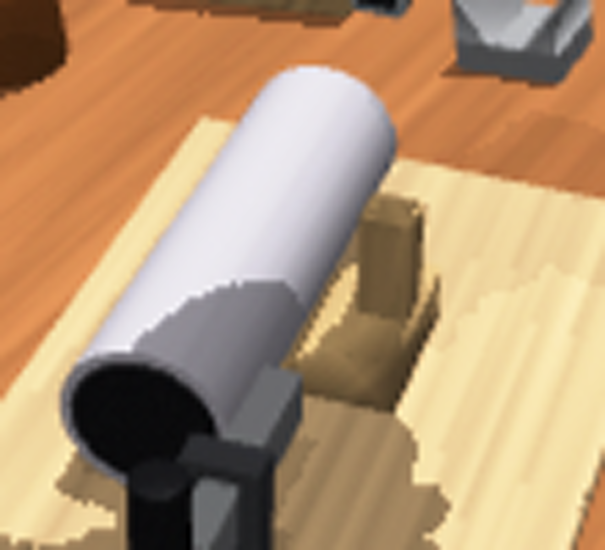

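```bash
python3 - <<'E'
from h import *
import pickle
c,s=pickle.load(open("w9.pkl","rb"));f=c["frame"]
a=cv2.resize(f[130:230,70:260],None,fx=4,fy=4,interpolation=cv2.INTER_CUBIC)
c4,_=pickle.load(open("w4.pkl","rb"))
b=cv2.resize(c4["frame"][70:150,80:270],None,fx=4,fy=4,interpolation=cv2.INTER_CUBIC)[:200]
cv2.imwrite("pics/w9a.png",np.vstack([a,b])[:600])
cv2.imwrite("pics/w9b.png",cv2.resize(f[70:220,180:460],None,fx=2.8,fy=2.8,interpolation=cv2.INTER_CUBIC))
C=pickle.load(open("c0.pkl","rb"))
cv2.imwrite("pics/k.png",np.hstack([cv2.resize(C["scene"]["frame"][140:220,360:420],None,fx=6,fy=6,interpolation=cv2.INTER_CUBIC),cv2.resize(C["side"]["frame"][225:305,195:255],None,fx=6,fy=6,interpolation=cv2.INTER_CUBIC)]))
E
```

```text
(no output)
```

View pics/w9a.png

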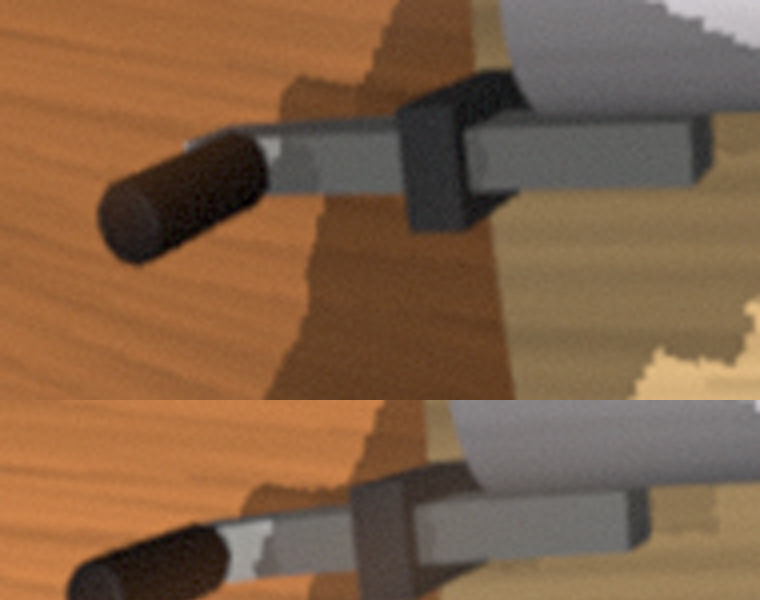

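View pics/w9b.png

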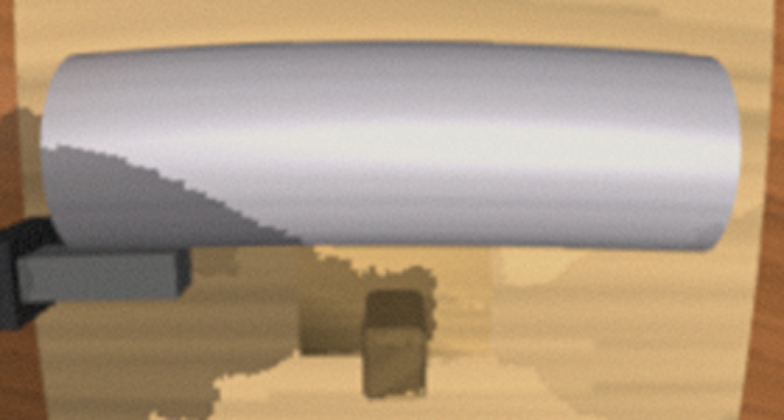

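View pics/k.png

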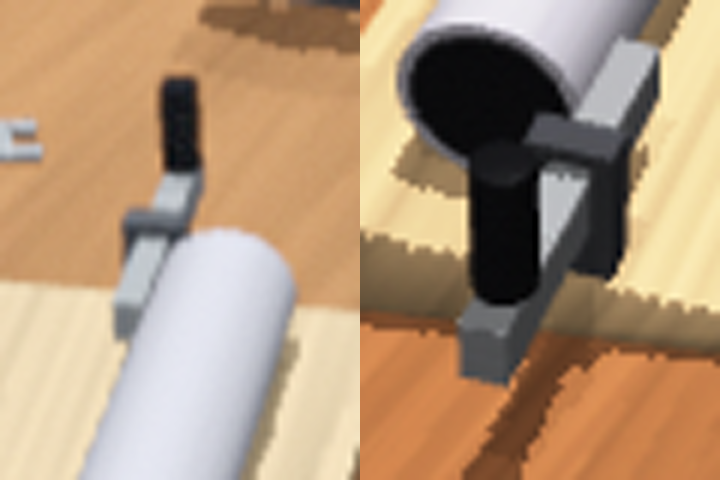

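```bash
python3 - <<'E'
from h import *
import pickle
C=pickle.load(open("c0.pkl","rb"));c4,s4=pickle.load(open("w4.pkl","rb"));c9,s9=pickle.load(open("w9.pkl","rb"));c8=c9
def ls(rs):
    A=0;b=0
    for o,d in rs:
        M=np.eye(3)-np.outer(d,d);A=A+M;b=b+M@o
    x=np.linalg.solve(A,b);return x.round(4),[round(float(np.linalg.norm(np.cross(d,x-o))),4) for o,d in rs]
r=[wray(c9,s9,103,185.5),ray(C["side"],219.2,252.2),ray(C["scene"],390,154)]
print("top all",ls(r));print("w9+side",ls(r[:2]));print("w9+scene",ls([r[0],r[2]]));
rb=[wray(c9,s9,131.5,171.5),ray(C["side"],(505-360)/6+195,295/6+225),ray(C["scene"],360+183/6,140+165/6)]
print("base all",ls(rb));print("w9+side",ls(rb[:2]));print("w9+scene",ls([rb[0],rb[2]]))
Q=lambda P:[(180+x/2.8,70+y/2.8) for x,y in P]
print(fit_tube(c9,s9,Q([(150,48),(300,42),(450,42),(600,48),(300,243),(450,245),(600,249)])))
for p in ((393,362),): print("tab top",wonz(c9,s9,*Q([p])[0],(TC-.064*U+.021*N+.024*N)[2]))
print("exp",TC-.061*U+.045*N)
E
```

```text
top all (array([0.492 , 0.2097, 0.1236]), [0.0014, 0.0017, 0.0028])
w9+side (array([0.4904, 0.2097, 0.1241]), [0.0004, 0.0004])
w9+scene (array([0.4916, 0.213 , 0.1212]), [0.0019, 0.0019])
base all (array([0.4982, 0.2138, 0.0705]), [0.0013, 0.0015, 0.0026])
w9+side (array([0.4974, 0.213 , 0.0695]), [0.0001, 0.0001])
w9+scene (array([0.5001, 0.2103, 0.0745]), [0.0017, 0.0017])
(np.float64(0.03893371380012513), np.float64(11.87480997986983), np.float64(0.0010575113773345357))
tab top [0.51722921 0.00634722 0.10515498]
exp [0.51731203 0.00702491 0.1055725 ]
```

The wedge stands square behind the tube's middle and stayed put on release: tab at wrist (320,190), tube columns 195–443. I triangulated the knob's grip point at about (0.4945, 0.211, 0.102). Next I turn the tool 90° and go above it.

>>> arm_command(slide=[[0,0,-0.02],[0,0,0],[0,0,0],[0,0,0],[0,0,0],[0,0,0],[0,0,0],[0,0,0],[0,0,0],[0,0,0]], dr=[[0,0,-0.174],[0,0,-0.174],[0,0,-0.174],[0,0,-0.175],[0,0,-0.175],[0,0,-0.175],[0,0,-0.175],[0,0,-0.175],[0,0,-0.174],[0,0,0]], jaw=[-0.2,-0.2,-0.2,-0.2,-0.2,-0.2,-0.2,-0.2,-0.2,-0.2])

```text
clock: 15.1
tcp_pos: [0.5029, 0.0043, 0.2101]
tcp_rot: [0.627, 0.776, 0.054, 0.043]
wrist_force: [0.3, 0.2, -0.1]
finger_gap: 0.0512
```

```bash
cat >> h.py <<'E'
RK=np.c_[YR,U,-N];KP=np.array([.4943,.2108,.1018])
E
python3 - <<'E'
from h import *
delta(KP-.008*N+.08*N,RK);print(get_state()["qpos"])
E
```

```text
t 15.1 tcp [0.5029 0.0043 0.2101] slide [0.2037 0.0198 0.0402]
dr [-0.0008 -0.0008  0.0014]  slide after turn [0.2037 0.0194 0.04  ]
[-0.29787201 -0.38123055 -0.35555628  1.47540361  0.06818735  1.06439737]
```

>>> arm_command(slide=[[0.04,0.004,0],[0.04,0.004,0],[0.04,0.004,0],[0.042,0.004,0],[0.042,0.0035,0],[0,0,0.03],[0,0,0],[0,0,0]], dr=[[0,0,0],[0,0,0],[0,0,0],[0,0,0],[0,0,0],[0,0,0],[0,0,0],[0,0,0]], jaw=[-0.4,-0.4,-0.4,-0.4,-0.4,-0.4,-0.4,-0.4])

```text
clock: 16.1
tcp_pos: [0.4831, 0.208, 0.1845]
tcp_rot: [0.627, 0.776, 0.054, 0.044]
wrist_force: [-0.1, -0.2, 0.9]
finger_gap: 0.0602
```

```bash
python3 - <<'E'
from h import *
delta(KP-.008*N,RK);c,s=wshot("w10")
E
```

```text
t 16.1 tcp [0.4831 0.208  0.1845] slide [ 0.0004 -0.0001  0.0915]
dr [0.0005 0.0002 0.0002]  slide after turn [ 0.0004 -0.      0.0915]
```

View pics/w10.png

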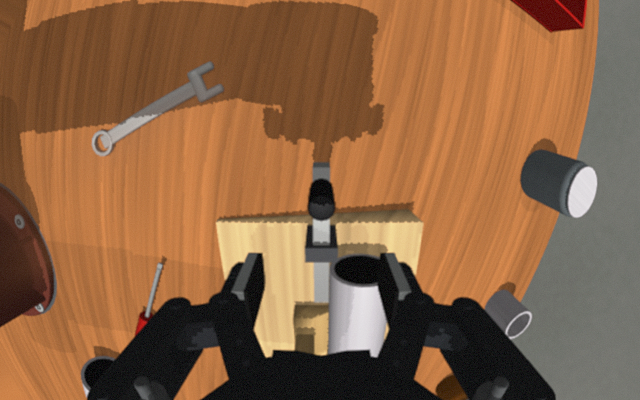

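```bash
python3 - <<'E'
from h import *
import pickle
c,s=pickle.load(open("w10.pkl","rb"))
cv2.imwrite("pics/w10a.png",cv2.resize(c["frame"][140:280,270:370],None,fx=4,fy=4,interpolation=cv2.INTER_CUBIC))
top=KP+.022*N
for p in((320,203),(320,207)):
    print(wonz(c,s,*p,top[2])-top)
E
```

```text
[-0.00177936  0.00330213  0.        ]
[-1.09914835e-03  1.06316771e-04  2.77555756e-17]
```

View pics/w10a.png

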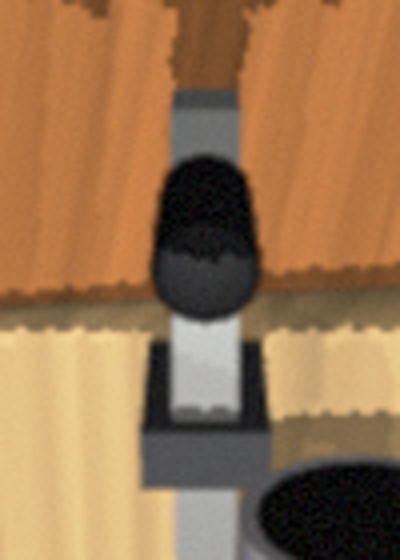

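>>> arm_command(slide=[[0,-0.001,0.03],[0,0,0.03],[0,0,0.02],[0,0,0.009],[0,0,0],[0,0,0],[0,0,0],[0,0,0],[0,0,0]], dr=[[0,0,0],[0,0,0],[0,0,0],[0,0,0],[0,0,0],[0,0,0],[0,0,0],[0,0,0],[0,0,0]], jaw=[-0.4,-0.4,-0.4,-0.4,-0.4,0.8,0.8,0.8,0.8], squeeze=30)

```text
clock: 17.27
tcp_pos: [0.4952, 0.211, 0.0969]
tcp_rot: [0.626, 0.777, 0.055, 0.045]
wrist_force: [1.0, -0.2, 6.0]
finger_gap: 0.0206
```

>>> arm_command(slide=[[0.006,0,0],[0.01,0,0],[0.012,0,0],[0.012,0,0],[0.012,0,0],[0.01,0,0],[0,0,0],[0,0,0]], dr=[[0,0,0],[0,0,0],[0,0,0],[0,0,0],[0,0,0],[0,0,0],[0,0,0],[0,0,0]], jaw=[0.8,0.8,0.8,0.8,0.8,0.8,0.8,0.8])

```text
clock: 18.27
tcp_pos: [0.482, 0.2722, 0.097]
tcp_rot: [0.626, 0.777, 0.056, 0.045]
wrist_force: [1.0, 2.1, 4.9]
finger_gap: 0.0202
```

>>> arm_command(slide=[[0.004,0,0],[0.003,0,0],[0,0,0]], dr=[[0,0,0],[0,0,0],[0,0,0]], jaw=[0.8,0.8,0.8])

```text
clock: 18.65
tcp_pos: [0.4814, 0.2752, 0.0969]
tcp_rot: [0.627, 0.776, 0.053, 0.048]
wrist_force: [3.6, -17.0, 8.5]
finger_gap: 0.0203
```

>>> arm_command(slide=[[0.002,0,0],[0,0,0]], dr=[[0,0,0],[0,0,0]], jaw=[0.8,0.8])

```text
clock: 18.9
tcp_pos: [0.4814, 0.2753, 0.0969]
tcp_rot: [0.628, 0.775, 0.052, 0.049]
wrist_force: [4.9, -27.6, 9.0]
finger_gap: 0.0205
```

```bash
python3 - <<'E'
from h import *
print(get_state()["wrist_force"],get_state()["tcp_pos"],(get_state()["tcp_pos"]-[.4952,.211,.0969])@YR)
d=read_camera("side");cv2.imwrite("pics/s11.png",cv2.resize(d["frame"][130:300,160:370],None,fx=3.5,fy=3.5))
E
```

```text
[  4.89832061 -27.55699294   9.03789838] [0.48137897 0.27525045 0.09689625] 0.06572016040331656
```

View pics/s11.png

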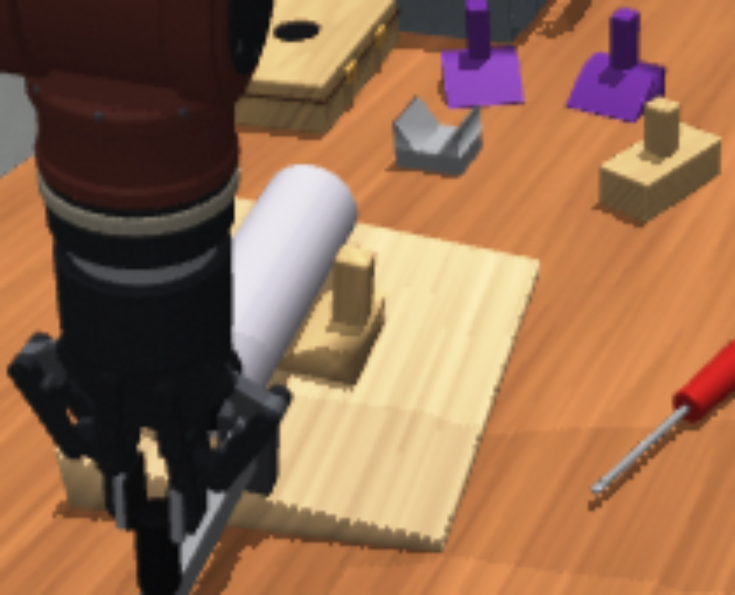

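The bar hit its end stop (force −27 N along y), and tube and wedge have not moved. Ease off, open and lift.

>>> arm_command(slide=[[-0.0025,0,0],[0,0,0],[0,0,0],[0,0,0],[0,0,0],[0,0,-0.02],[0,0,-0.04],[0,0,-0.05],[0,0,0],[0,0,0]], dr=[[0,0,0],[0,0,0],[0,0,0],[0,0,0],[0,0,0],[0,0,0],[0,0,0],[0,0,0],[0,0,0],[0,0,0]], jaw=[0.8,0.3,0,-0.3,-0.4,-0.4,-0.4,-0.4,-0.4,-0.4])

```text
clock: 20.2
tcp_pos: [0.4647, 0.2746, 0.2043]
tcp_rot: [0.626, 0.777, 0.054, 0.044]
wrist_force: [0.0, -0.1, -0.8]
finger_gap: 0.06
```

```bash
python3 - <<'E'
from h import *
c,s=wshot("w12")
d=read_camera("side");cv2.imwrite("pics/s12.png",cv2.resize(d["frame"][130:300,160:370],None,fx=3.5,fy=3.5))
d=read_camera("scene");cv2.imwrite("pics/c12.png",cv2.resize(d["frame"][130:290,290:450],None,fx=3.6,fy=3.6))
E
```

```text
(no output)
```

View pics/w12.png

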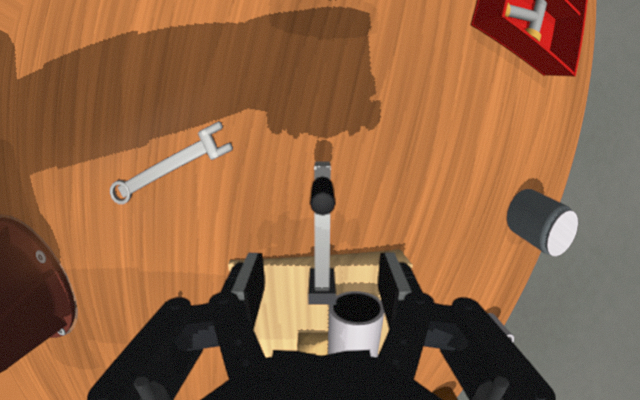

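View pics/s12.png

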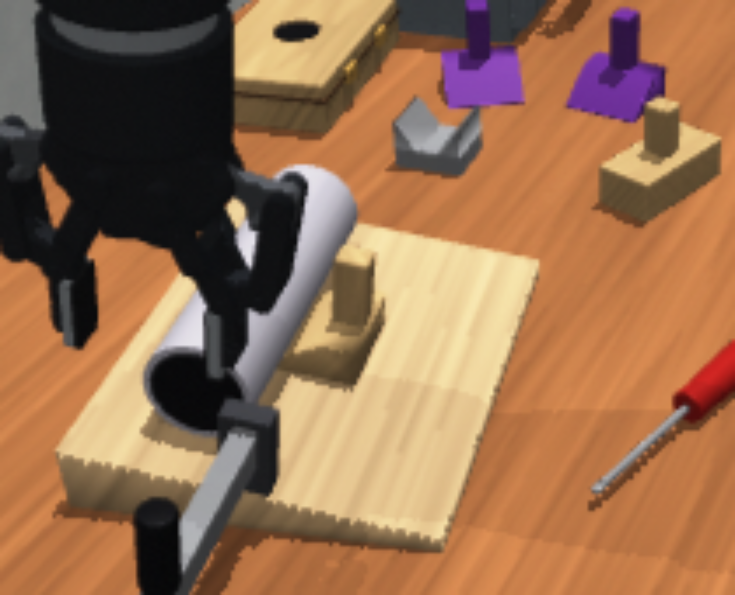

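View pics/c12.png

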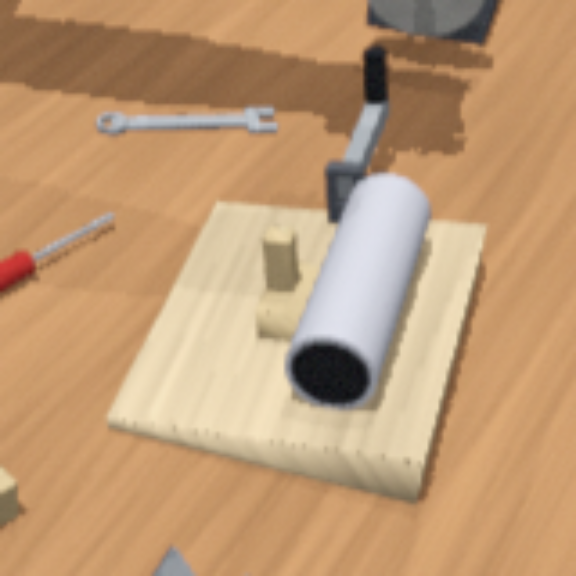

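```bash
python3 - <<'E'
from h import *
import pickle
c,s=pickle.load(open("w12.pkl","rb"));top=KP+.022*N
print("knob travel",(wonz(c,s,322,199,top[2])-top)@YR, s["wrist_force"])
close_job()
E
```

```text
knob travel 0.06897919620360868 [ 0.00232955 -0.12649119 -0.83059303]
the job is handed in; nothing more can be done
```

I set the wooden wedge on the board, thin end uphill, against the middle of the tube's low side. Then I pulled the stop out to its end stop, let go of the knob and handed the job in. The robot clock was at about 20 s, within the 45 s limit.

- **Stop:** the last wrist picture puts the knob about 69 mm from where it started. The arm itself recorded 65.7 mm while holding the knob, and the force rose to about 28 N at the end stop. Both figures are over the required 60 mm but 3 mm apart.
- **Tube:** side views before and after the pull showed no visible movement. A fit taken before the pull put it about 1 mm uphill of its start and within about half a degree of square.
- **Wedge:** it is square to the board and held still on release. The tab top was within 1 mm of the spot I expected for contact.
- **Contact:** it came about 2 mm farther uphill than I first worked out. I judged it from a small rise in force and the tube starting to roll.
- **Not checked:** I didn't re-measure the tube or wedge numerically after the stop was out. That check was by eye in the side and scene pictures only.

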